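# Tip two pick bins to find the stamped one and push it to the dispatch rail

## Task

Tip each of the two grey pick bins backwards with the fingertips until it rests on its sloping back wall and shows its underside, first the left one, then the right one. One of them has a ring-and-cross stamp underneath: push that bin sideways, still leaning on its back, until its end wall is flush against the side of the low metal dispatch rail between the bins, and leave the other bin leaning where it was tipped. Grip and lift nothing, and leave the bottles, the marker and the forceps alone.

Things in the scene. Friction and masses are not known exactly. Their poses are not given: they have to be found in the camera images.
- bin_1: Loose open bin of grey plastic, 0.28 to 0.46 kg, 110 mm wide (flat upright ends at y -55, 55). Origin: centre of the foot's underside; x to its back (away from the robot, yaw within 0.4), z up. In x, z mm: foot -30 to 30; sloping back wall from the heel (30, 0) to its rim (46, 75), 78 deg from level; front wall from (-30, 0) to its rim (-40, 45). Walls 4 mm, rim a 6 mm round bead.
- bin_2: The second bin, alike in shape, size and axes; either may stand left or right. Tipped, pitch is about +1.35 rad and the underside faces the robot; the bin is then about 80 mm high, its front rim about 30 mm beyond the heel, and its back wall lies on the bench up to 77 mm beyond the heel.
- bin_1_heel (a point): Middle of bin_1's heel, the back edge of its foot; it stays on the bench while the bin is tipped and pushed. Pushed back and down at the top of the back wall (about 2 N, from inside or on the rim), the bin rolls about its heel, passes its balance point near 40 degrees and drops by itself onto its back wall, where it stays. Pushed sideways it slides under about 2 to 5 N.
- bin_2_heel (a point): The same point on bin_2, which behaves alike.
- stamp (a point): Centre of the black stamp, a 50 mm ring with a cross in it, in the 2 mm recess under the floor of one bin; hidden while that bin stands on its foot. The bin whose origin it lies at is the stamped one.
- rail: The dispatch rail: a plain aluminium bar fixed to the bench between the two bins, 260 mm long (own x, roughly away from the robot), 20 mm wide (own y; long faces at y -10 and 10, left is positive), 28 mm high. Origin: centre of its underside.
- dye_bottle: Bystander: small white bottle with a screw cap, 42 mm across, 84 mm high, standing behind the work. Origin: centre of its underside.
- amber_bottle: Bystander: brown bottle, 48 mm across, 96 mm high, standing behind the work. Origin: centre of its underside.
- marker: Bystander: marker pen, 132 mm long, lying in front of the right bin. Origin: centre of its underside.
- forceps: Bystander: steel forceps, 126 mm long, lying in front of the left bin. Origin: centre of its underside.
Not all that is in view belongs to the job. What is shaped like the bin_2 but purple is not meant. Leave any orange look-alike of the bin_1 alone.

How it is judged (in metres and radians):
On the way, in this order (a step that is already met when the one before it is completed fails the run):
1. the left bin rests on its back wall (((y of bin_1 in the frame of rail above 0 m and (angle between bin_1's own z axis and vertical between 1.15 and 1.5 rad and height (world z) of bin_1_heel below 0.012 m)) or (y of bin_2 in the frame of rail above 0 m and (angle between bin_2's own z axis and vertical between 1.15 and 1.5 rad and height (world z) of bin_2_heel below 0.012 m)))), for 0.2 s.
2. the right bin rests on its back wall (((y of bin_1 in the frame of rail below 0 m and (angle between bin_1's own z axis and vertical between 1.15 and 1.5 rad and height (world z) of bin_1_heel below 0.012 m)) or (y of bin_2 in the frame of rail below 0 m and (angle between bin_2's own z axis and vertical between 1.15 and 1.5 rad and height (world z) of bin_2_heel below 0.012 m)))), for 0.2 s.
3. the stamped bin is pushed against the rail (y of bin_1 in the frame of rail between -0.074 and 0.074 m and x of bin_1 in the frame of rail between -0.14 and 0.06 m and angle between the y axis of bin_1 and the y axis of rail, either way round below 0.12 rad), for 0.1 s.
At the end, for the whole second after the job is handed in: Both bins at rest, leaning on their back walls (tilt 1.15 to 1.5 rad, heel down); the stamped one's end wall within about 9 mm of the rail and parallel within 0.12 rad, its origin 140 mm before to 60 mm past the rail's middle; the other within 90 mm of its start (all of step 3 and angle between bin_1's own z axis and vertical between 1.15 and 1.5 rad and height (world z) of each of bin_1_heel, bin_2_heel below 0.012 m and angle between bin_2's own z axis and vertical between 1.15 and 1.5 rad and distance of bin_2 from where it was at the start of the episode below 0.09 m and linear speed of each of bin_1, bin_2 below 0.02 m/s); the robot touches nothing.
It fails at once if bin_1 is lifted: its heel leaves the bench by 20 mm (height (world z) of bin_1_heel above 0.02 m).
It fails at once if bin_2 is lifted: its heel leaves the bench by 20 mm (height (world z) of bin_2_heel above 0.02 m).
It fails at once if a bottle, the marker or the forceps is moved by more than 20 mm (distance of any of dye_bottle, amber_bottle, marker, forceps from where it was at the start of the episode above 0.02 m).
It also fails if it takes over 72 s, if anything falls off the work surface, if the arm or the gripper's body presses on something with over 40 N, if the wrist force passes 120 N, or if a joint passes its speed limit or range.

## Robot

A 6-joint arm with a two-finger parallel gripper is mounted at the origin on a cart in front of the work surface, level with it; the furniture and walls round the work are solid. World frame = base frame: x ahead of the robot, y to its left, z up, the work surface at z = 0. Lengths are in mm, angles in rad, forces in N, time in s.
With the tool pointing down it reaches from about 150 to 775 mm from the base axis. Payload 6.1 kg.
Tool frame: the origin (TCP) lies at the centre of the arm's flange, where the gripper is bolted on; the fingertips stand 173 mm ahead of it and the grasp point (between the pads) lies 155 mm ahead of it; y points along the fingers, x is the direction in which the jaws open and shut, and the axes are right-handed (so a half turn about y gives the same grasp; the last joint's range is limited). The gripper opens to 85 mm and grips with 20 to 120 N. Pads are 22 mm wide; open, the fingers measure 114 mm over their backs; the gripper's body (76 mm by 85 mm) begins 54 mm behind the grasp point. The pads swing forward as they close: fully open they stand 13 mm farther back than shut.
Start: joints at [1.21, 0.126, -0.04, 1.405, 0, 1.571], TCP at [185.33, 491.184, 404.695] pointing down, gripper open.
Joint ranges: [-2.72, 2.72], [-0.95, 1.95], [-1.27, 1.35], [-1.78, 2.02], [-1.46, 1.47], [-3.14, 3.14]. Speed limits (rad/s): [2.39, 2.39, 3.01, 3.14, 3.14, 3.14].

## Interface

Orientations are given as a 3x3 rotation matrix whose columns are the frame's x, y, z axes.
In Python, from station import robot gives the robot as it stands.
- The arm moves only by the tool arm_command, never from a script. Its argument "targets" is a list of rows, each an object of numbers: "dx", "dy", "dz": the shift along the tool's x, y, z in cm; "rx", "ry", "rz": the turn, a rotation vector about the tool's x, y, z in degrees; "grip": the finger opening in cm, from 0 to 8.54. A call has 1 to 12 rows; each row shifts and turns the commanded pose from where the row before left it, along the tool's axes as they then stand; what a row does not reach is not made up. A row lasts 1/12 s, in which the tool goes at most 41.7 mm and 7.16 degrees, less where a joint would pass 70% of its speed; a pose out of reach is approached as far as the arm can. A call is refused whole if a number of a shift passes 4.17 or a number of a turn 7.16, either way. A call with a gripper value outside its range is refused whole. The fingers move at their own pace and stop on an object; "force" is the grip in N (left out, the last holds). Time passes only in rows, so rows that do not move let the fingers close. It gives the time, the measured TCP pose, the force and the opening at its end, in the units of the state.
- robot.read_state(): the state, without advancing time (a new reading comes with each control period).
- robot.read_camera(name): name is "scene" or "top" or "wrist"; returns the picture (384x512x3 uint8, red, green, blue); there is no depth.
- robot.camera_model(name): a dict with "fx", "fy", "cx", "cy" (pixels), "k1" (the pictures are not rectified: a ray, as slopes to the right and down, at radius r is drawn at 1 + k1 r^2 times it, then the intrinsics apply), "R" (3x3) and "t" (3): a world point X has camera coordinates R X + t; the wrist camera has in their place "mount" (4x4, takes a point from camera to tool coordinates, whose origin is the TCP and whose axes are the tool frame's). Camera axes: x right, y down, z forward; pixel columns grow to the right and rows downward; lengths in mm; the calibration is good to about 2 mm. A picture is of the moment at which its call begins: read the wrist's pose just before it. camera_model takes no time and is no camera call.
- robot.close_job(): hands the job in, once; it reports no verdict.
The state is a dict: "clock": time; "joints": joint angles; "joint_vel": joint speeds; "effort": joint torques, N m; "ee_pos": TCP position; "eef_rot": TCP orientation; "contact_force": force on the tool from outside, world axes, zero at the start; "torque": the same for the moment, N m; "finger_gap": finger opening in mm.
Only numpy, scipy, OpenCV 4.12 (cv2) and the standard library are available. Lean on these libraries where they do the work, as an engineer would, in place of code of your own. Each camera call takes 0.05 s, during which the arm holds its last target.

## Working session

There is one attempt and no reset: what is moved stays moved. The work goes in short steps, Python scripts to look and compute and a tool call to move; the robot and the scene stay as the last step left them, time stands still between calls to the robot, and variables do not carry over. Pictures are saved under pics/ and viewed, and the job is handed in when it is done.

Besides the shell and the picture viewer there is one more tool, called as name([rows], argument=value, ...), one row to a line, values as JSON. arm_command: Moves the arm, as the interface text tells. Its arguments: {"type":"object","properties":{"targets":{"type":"array"},"force":{"type":"number"}},"required":["targets"]}

```bash
mkdir -p pics; cat > h.py <<'E'
import numpy as np,cv2
from station import robot
def shot(n,f):
    im=robot.read_camera(n); cv2.imwrite('pics/'+f,im[:,:,::-1]); return im
def K(m): return np.array([[m['fx'],0,m['cx']],[0,m['fy'],m['cy']],[0,0,1.]])
def cam(n):
    m=robot.camera_model(n); 
    return m
def ray(m,uv):
    # undistort r_d=r(1+k1 r^2)
    p=cv2.undistortPoints(np.array([[uv]],float),K(m),np.array([m['k1'],0,0,0.]))[0,0]
    R=np.array(m['R']);t=np.array(m['t'])
    return -R.T@t, R.T@np.array([p[0],p[1],1])
def onz(m,uv,z=0):
    o,d=ray(m,uv); return o+d*(z-o[2])/d[2]
def proj(m,X):
    X=np.atleast_2d(np.array(X,float)); R=np.array(m['R']);t=np.array(m['t'])
    r,_=cv2.Rodrigues(R); return cv2.projectPoints(X,r,t,K(m),np.array([m['k1'],0,0,0.]))[0][:,0]
E
python3 - <<'E'
from h import *
for n in('scene','top'):shot(n,n+'0.png')
s=robot.read_state();print(s)
for n in('scene','top','wrist'):print(n,robot.camera_model(n))
E
```

```text
{'clock': 0.1, 'joints': array([ 1.21000909e+00,  1.26334752e-01, -4.04903879e-02,  1.40540736e+00,
        2.40533744e-06,  1.57078353e+00]), 'joint_vel': array([-7.46135391e-05, -4.60030644e-04,  3.38594008e-03,  1.25730547e-03,
       -1.93073153e-03, -9.44427952e-04]), 'effort': array([ 1.98401111e-03, -4.36901951e+01,  3.53606451e+01,  1.36414121e-02,
        1.46890984e-04, -1.52466349e-06]), 'ee_pos': array([185.28998733, 491.09295179, 404.00586887]), 'eef_rot': array([[ 3.52998560e-01, -5.09233939e-04, -9.35623726e-01],
       [ 9.35622763e-01, -1.34285858e-03,  3.52998928e-01],
       [-1.43616939e-03, -9.99998969e-01,  2.42371794e-06]]), 'contact_force': array([ 0.78272601, -0.42860054, -0.50160358]), 'torque': array([-0.00043553,  0.02861699,  0.01441091]), 'finger_gap': 85.47289747885702}
scene {'fx': 492.51734298659005, 'fy': 492.51734298659005, 'cx': 259.37168927441286, 'cy': 186.7358951792448, 'k1': -0.19550769757500447, 'R': array([[ 0.62589231, -0.77967069, -0.01929827],
       [-0.51593966, -0.39536869, -0.75992754],
       [ 0.5848633 ,  0.48558955, -0.64972125]]),
[... 227 characters left out ...]
.99988539e-01, -9.17205229e-04],
       [-9.84088752e-01,  4.78722014e-03, -1.77613090e-01],
       [ 1.77615445e-01,  6.80030040e-05, -9.84099969e-01]]), 't': array([ 75.68872477, 533.03849489, 954.54399727])}
wrist {'fx': 310.79534676453255, 'fy': 310.79534676453255, 'cx': 257.44219328614986, 'cy': 191.8798035425889, 'k1': -0.010941242135212751, 'mount': array([[ 9.99999512e-01,  3.21460812e-05, -9.87481484e-04,
         4.85535683e-01],
       [ 9.51921451e-04, -2.98990991e-01,  9.54255459e-01,
         3.05514238e+01],
       [-2.64572494e-04, -9.54255933e-01, -2.98990876e-01,
         7.72070264e+01],
       [ 0.00000000e+00,  0.00000000e+00,  0.00000000e+00,
         1.00000000e+00]])}
```

View pictures.

View pics/scene0.png

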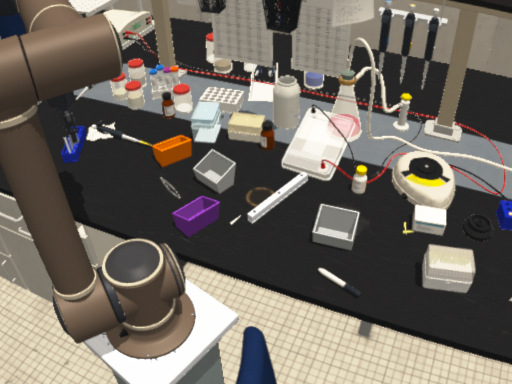

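View pics/top0.png

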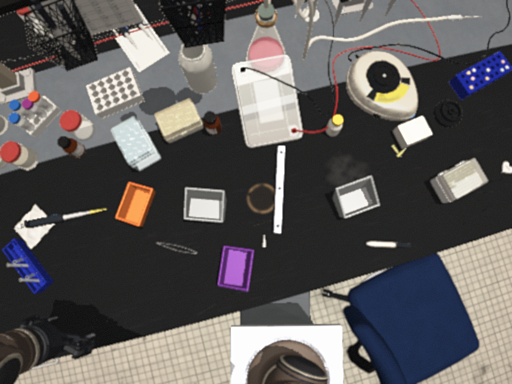

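```bash
python3 - <<'E'
import cv2
im=cv2.imread('pics/top0.png')[110:280,160:420]
cv2.imwrite('pics/top0z.png',cv2.resize(im,None,fx=3,fy=3,interpolation=cv2.INTER_CUBIC))
im=cv2.imread('pics/scene0.png')[130:260,160:380]
cv2.imwrite('pics/scene0z.png',cv2.resize(im,None,fx=3.5,fy=3.5,interpolation=cv2.INTER_CUBIC))
E
```

```text
(no output)
```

View pics/top0z.png

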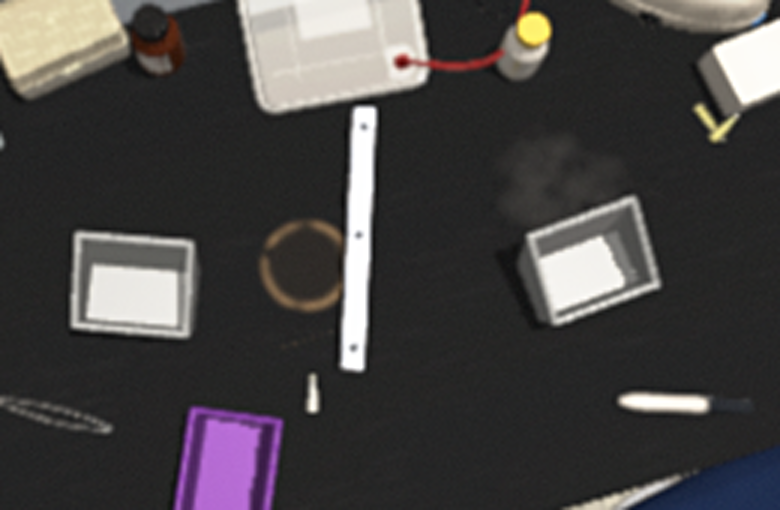

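View pics/scene0z.png

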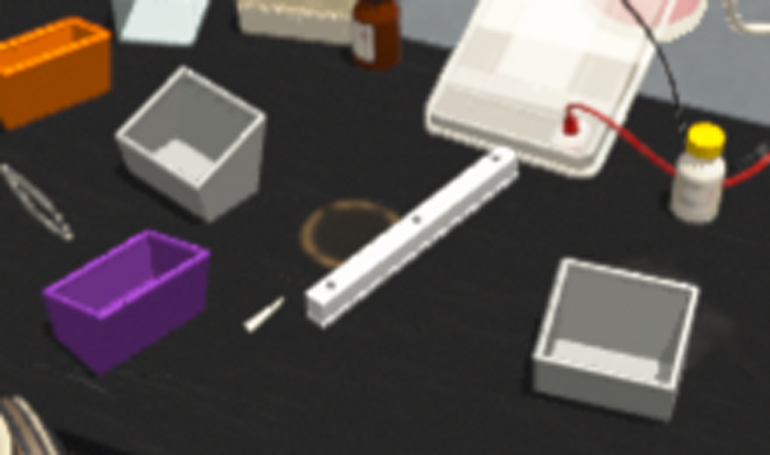

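```bash
cat > fit.py <<'E'
from h import *
from scipy.optimize import least_squares
def T(p): return (np.array(p,float)+.5)/3-.5+np.array([160,110])
def S(p): return (np.array(p,float)+.5)/3.5-.5+np.array([160,130])
mt,ms=robot.camera_model('top'),robot.camera_model('scene')
def fit(P,t,s,x0):
    P=np.array(P,float)
    def f(q):
        c,sn=np.cos(q[2]),np.sin(q[2]); W=P@np.array([[c,-sn,0],[sn,c,0],[0,0,1]]).T+[q[0],q[1],0]
        r=[]
        if t is not None:r.append(proj(mt,W)-T(t))
        if s is not None:r.append(proj(ms,W)-S(s))
        return np.concatenate(r).ravel()
    r=least_squares(f,x0,x_scale=[100,100,1]); return r.x,np.round(r.fun.reshape(-1,2),1).tolist()
E
python3 - <<'E'
from fit import *
B=[(47,57,76),(47,-57,76),(-42,-57,46),(-42,57,46)]
print(fit(B,[(75,232),(195,238),(191,338),(72,330)],[(185,68),(265,118),(203,190),(118,135)],[450,150,0]))
print(fit(B,[(527,238),(637,196),(661,287),(553,326)],[(565,260),(697,290),(672,387),(535,357)],[450,-200,0]))
print(fit([(130,10,28),(130,-10,28),(-130,-10,28),(-130,10,28)],[(354,106),(377,107),(364,371),(341,370)],None,[450,0,0]))
for z,p in ((84,(533,25)),(96,(152,18)),(8,(640,402)),(8,(735,404)),(5,(0,400)),(5,(108,430))):print(p,onz(mt,T(p),z))
E
```

```text
(array([ 4.91690706e+02,  2.31397105e+02, -7.05178085e-02]), [[0.0, -0.0], [0.4, 0.6], [0.2, 0.1], [0.1, -0.0], [-0.4, -0.8], [1.7, -0.9], [-0.6, -0.3], [-0.9, 0.1]])
(array([ 5.11095399e+02, -2.05185887e+02,  3.35950285e-01]), [[-0.4, -0.7], [-0.1, 0.2], [0.4, 0.6], [0.1, 0.9], [-0.7, -1.3], [1.4, -1.2], [1.0, 0.9], [-0.9, 0.1]])
(array([ 5.46955662e+02,  1.69895195e+01, -6.26601614e-02]), [[0.5, 0.5], [-0.5, 0.6], [-0.3, -0.5], [0.4, -0.5]])
(533, 25) [ 742.46107199 -151.0644453    84.        ]
(152, 18) [745.90823317 214.68792998  96.        ]
(640, 402) [ 383.70989821 -257.26287156    8.        ]
(735, 404) [ 380.28029611 -352.88364561    8.        ]
(0, 400) [389.02708442 369.80171154   5.        ]
(108, 430) [360.22824657 262.34063443   5.        ]
```

arm_command([
  {"ry":-5.6,"grip":4.5},
  {"ry":-5.6},
  {"ry":-5.6},
])

```text
$.targets[0]: bad value
```

```bash
cat >> h.py <<'E'
def go(x,y,tipz,L=168,yaw=None):
    s=robot.read_state(); R=np.array(s['eef_rot']); p=np.array(s['ee_pos'])
    tgt=np.array([x,y,tipz+L]); d=R.T@(tgt-p)/10
    print('t',round(s['clock'],2),'pos',p.round(1),'F',np.round(s['contact_force'],1),'gap',round(s['finger_gap'],1),'yawx',round(np.degrees(np.arctan2(R[1,0],R[0,0])),2),'j6',round(s['joints'][5],2))
    print('total d cm',d.round(2),'rows@3',int(np.ceil(np.linalg.norm(d)/3)),'ydown',R[:,1].round(3))
    n=int(np.ceil(np.linalg.norm(d)/3)) or 1;print('per row',(d/n).round(3))
E
python3 -c "
from h import *
go(503.7,230.5,100)"
```

```text
t 0.1 pos [185.3 491.1 404. ] F [ 0.8 -0.4 -0.5] gap 85.5 yawx 69.33 j6 1.57
total d cm [-13.12  13.62 -38.99] rows@3 15 ydown [-0.001 -0.001 -1.   ]
per row [-0.875  0.908 -2.599]
```

arm_command([
  {"dx":0,"dy":0,"dz":0,"rx":0,"ry":-5.6,"rz":0,"grip":4.5},
  {"dx":0,"dy":0,"dz":0,"rx":0,"ry":-5.6,"rz":0,"grip":4.5},
  {"dx":0,"dy":0,"dz":0,"rx":0,"ry":-5.6,"rz":0,"grip":4.5},
])

```text
clock: 0.35
ee_pos: [185.3, 491.1, 404.2]
eef_rot: [[0.063, -0.0, -0.998], [0.998, -0.001, 0.063], [-0.001, -1.0, 0.0]]
contact_force: [-0.0, -0.1, 0.7]
finger_gap: 51.4
```

```bash
python3 -c "
from h import *
go(503.7,230.5,100)"
```

```text
t 0.35 pos [185.3 491.1 404.2] F [-0.  -0.1  0.7] gap 51.4 yawx 86.4 j6 1.27
total d cm [-24.    13.63 -33.41] rows@3 15 ydown [-0.    -0.001 -1.   ]
per row [-1.6    0.909 -2.228]
```

arm_command([
  {"dx":-2.0,"dy":0,"dz":-2.78,"rx":0,"ry":0,"rz":0,"grip":4.5},
  {"dx":-2.0,"dy":0,"dz":-2.78,"rx":0,"ry":0,"rz":0,"grip":4.5},
  {"dx":-2.0,"dy":0,"dz":-2.78,"rx":0,"ry":0,"rz":0,"grip":4.5},
  {"dx":-2.0,"dy":0,"dz":-2.78,"rx":0,"ry":0,"rz":0,"grip":4.5},
  {"dx":-2.0,"dy":0,"dz":-2.78,"rx":0,"ry":0,"rz":0,"grip":4.5},
  {"dx":-2.0,"dy":0,"dz":-2.78,"rx":0,"ry":0,"rz":0,"grip":4.5},
  {"dx":-2.0,"dy":2.3,"dz":-2.78,"rx":0,"ry":0,"rz":0,"grip":4.5},
  {"dx":-2.0,"dy":2.3,"dz":-2.78,"rx":0,"ry":0,"rz":0,"grip":4.5},
  {"dx":-2.0,"dy":2.3,"dz":-2.78,"rx":0,"ry":0,"rz":0,"grip":4.5},
  {"dx":-2.0,"dy":2.3,"dz":-2.78,"rx":0,"ry":0,"rz":0,"grip":4.5},
  {"dx":-2.0,"dy":2.2,"dz":-2.78,"rx":0,"ry":0,"rz":0,"grip":4.5},
  {"dx":-2.0,"dy":2.2,"dz":-2.78,"rx":0,"ry":0,"rz":0,"grip":4.5},
])

```text
clock: 1.35
ee_pos: [502.8, 227.7, 267.3]
eef_rot: [[0.068, -0.001, -0.998], [0.998, -0.0, 0.068], [-0.0, -1.0, 0.001]]
contact_force: [0.5, 1.7, -0.9]
finger_gap: 44.9
```

```bash
python3 -c "
from h import *
shot('wrist','w1.png');shot('scene','s1.png')
go(503.7,230.5,62)"
```

```text
t 1.45 pos [503.6 225.9 264.2] F [-0.5 -0.5 -0.1] gap 44.7 yawx 85.83 j6 0.49
total d cm [0.47 3.42 0.  ] rows@3 2 ydown [-0.005 -0.004 -1.   ]
per row [0.236 1.708 0.002]
```

View pics/w1.png

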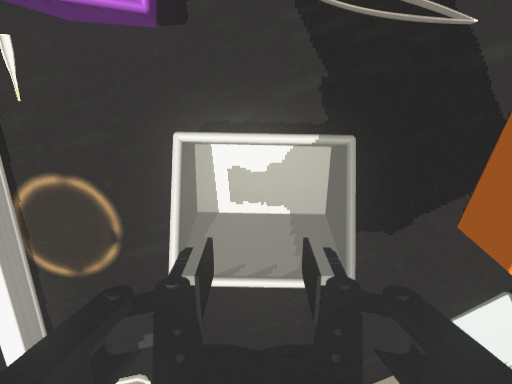

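View pics/s1.png

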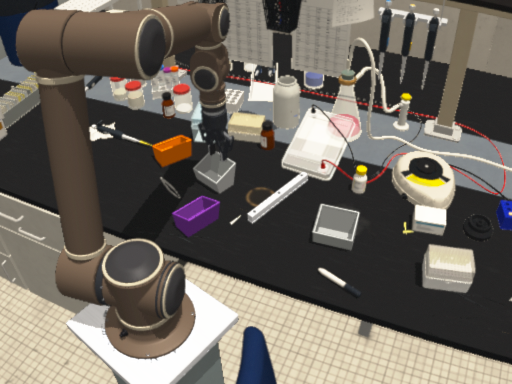

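arm_command([
  {"dx":0.45,"dy":0,"dz":0,"rx":0,"ry":0,"rz":0,"grip":4.5},
  {"dx":0,"dy":1.2,"dz":0,"rx":0,"ry":0,"rz":0,"grip":4.5},
  {"dx":0,"dy":1.2,"dz":0,"rx":0,"ry":0,"rz":0,"grip":4.5},
  {"dx":0,"dy":1.0,"dz":0,"rx":0,"ry":0,"rz":0,"grip":4.5},
  {"dx":0,"dy":0,"dz":-0.6,"rx":0,"ry":0,"rz":0,"grip":4.5},
  {"dx":0,"dy":0,"dz":-0.5,"rx":0,"ry":0,"rz":0,"grip":4.5},
])

```text
clock: 1.95
ee_pos: [513.0, 233.8, 235.0]
eef_rot: [[0.066, -0.0, -0.998], [0.998, 0.0, 0.066], [0.0, -1.0, 0.0]]
contact_force: [-0.1, -0.2, 0.6]
finger_gap: 45.1
```

```bash
python3 -c "
from h import *
shot('wrist','w2.png')
go(520,230.5,62)"
```

```text
t 2.0 pos [514.3 233.7 235.5] F [ 1.2 -0.3  0.6] gap 44.9 yawx 86.18 j6 0.49
total d cm [-0.28  0.55 -0.59] rows@3 1 ydown [ 0.002  0.001 -1.   ]
per row [-0.283  0.554 -0.592]
```

View pics/w2.png

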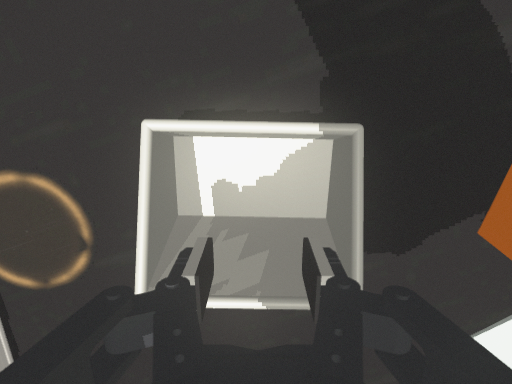

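arm_command([
  {"dx":-0.2,"dy":0.4,"dz":-0.5,"rx":0,"ry":0,"rz":0,"grip":4.5},
  {"dx":0,"dy":0.15,"dz":-0.5,"rx":0,"ry":0,"rz":0,"grip":4.5},
  {"dx":0,"dy":0.15,"dz":-0.5,"rx":0,"ry":0,"rz":0,"grip":4.5},
  {"dx":0,"dy":0.2,"dz":-0.5,"rx":0,"ry":0,"rz":0,"grip":4.5},
  {"dx":0,"dy":0.2,"dz":-0.5,"rx":0,"ry":0,"rz":0,"grip":4.5},
])

```text
clock: 2.42
ee_pos: [538.7, 229.2, 223.6]
eef_rot: [[0.068, 0.0, -0.998], [0.998, 0.0, 0.068], [0.0, -1.0, -0.0]]
contact_force: [0.6, -1.5, 0.7]
finger_gap: 45.1
```

```bash
python3 -c "
from h import *
shot('wrist','w3.png')
shot('scene','s3.png')
go(520,230.5,62)"
```

```text
t 2.52 pos [538.8 229.1 223.2] F [0.3 0.8 0. ] gap 45.5 yawx 86.09 j6 0.47
total d cm [ 0.01 -0.68  1.88] rows@3 1 ydown [-0. -0. -1.]
per row [ 0.013 -0.684  1.883]
```

View pics/w3.png

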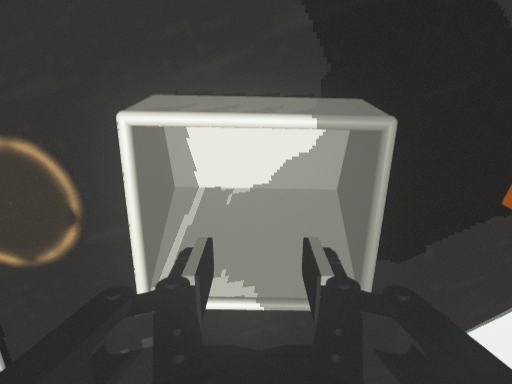

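View pics/s3.png

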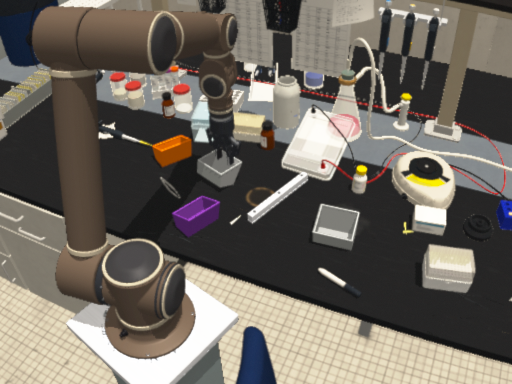

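arm_command([
  {"dx":0,"dy":0.3,"dz":-0.5,"rx":0,"ry":0,"rz":0,"grip":4.5},
  {"dx":0,"dy":0.3,"dz":-0.45,"rx":0,"ry":0,"rz":0,"grip":4.5},
  {"dx":0,"dy":0.35,"dz":-0.45,"rx":0,"ry":0,"rz":0,"grip":4.5},
  {"dx":0,"dy":0.35,"dz":-0.4,"rx":0,"ry":0,"rz":0,"grip":4.5},
  {"dx":0,"dy":0.4,"dz":-0.4,"rx":0,"ry":0,"rz":0,"grip":4.5},
  {"dx":0,"dy":0.4,"dz":-0.6,"rx":0,"ry":0,"rz":0,"grip":4.5},
])

```text
clock: 3.02
ee_pos: [566.2, 227.3, 202.2]
eef_rot: [[0.067, -0.0, -0.998], [0.998, -0.0, 0.067], [-0.0, -1.0, 0.0]]
contact_force: [-0.0, 0.6, -0.3]
finger_gap: 44.9
```

```bash
python3 -c "
from h import *
shot('wrist','w4.png')
go(600,230,40)"
```

```text
t 3.07 pos [567.  227.2 201.3] F [ 2.2 -1.1  0.2] gap 44.9 yawx 86.11 j6 0.45
total d cm [ 0.5  -0.67 -3.27] rows@3 2 ydown [-0. -0. -1.]
per row [ 0.251 -0.334 -1.634]
```

View pics/w4.png

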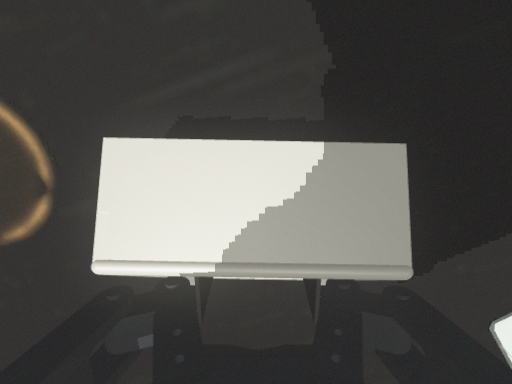

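arm_command([
  {"dx":0,"dy":0,"dz":-0.7,"rx":0,"ry":0,"rz":0,"grip":4.5},
  {"dx":0,"dy":-0.8,"dz":-0.7,"rx":0,"ry":0,"rz":0,"grip":4.5},
  {"dx":0,"dy":-2.5,"dz":0,"rx":0,"ry":0,"rz":0,"grip":4.5},
  {"dx":0,"dy":-3,"dz":0,"rx":0,"ry":0,"rz":0,"grip":4.5},
  {"dx":0,"dy":-3,"dz":0,"rx":0,"ry":0,"rz":0,"grip":4.5},
  {"dx":0,"dy":-3,"dz":0,"rx":0,"ry":0,"rz":0,"grip":4.5},
  {"dx":0,"dy":-2,"dz":2,"rx":0,"ry":0,"rz":0,"grip":4.5},
  {"dx":0,"dy":0,"dz":3,"rx":0,"ry":0,"rz":0,"grip":4.5},
  {"dx":0,"dy":0,"dz":3,"rx":0,"ry":0,"rz":0,"grip":4.5},
  {"dx":0,"dy":0,"dz":3,"rx":0,"ry":0,"rz":0,"grip":4.5},
  {"dx":0,"dy":0,"dz":3,"rx":0,"ry":0,"rz":0,"grip":4.5},
  {"dx":0,"dy":0,"dz":3,"rx":0,"ry":0,"rz":0,"grip":4.5},
])

```text
clock: 4.07
ee_pos: [409.3, 237.8, 346.0]
eef_rot: [[0.068, 0.001, -0.998], [0.998, 0.0, 0.068], [0.0, -1.0, -0.001]]
contact_force: [0.2, -0.5, 0.5]
finger_gap: 45.1
```

```bash
python3 -c "
from h import *
a=shot('wrist','w5.png');b=shot('scene','s5.png');c=shot('top','t5.png')
cv2.imwrite('pics/t5z.png',cv2.resize(c[110:280,160:420,::-1],None,fx=3,fy=3,interpolation=cv2.INTER_CUBIC))
go(523,-201,100)"
```

```text
t 4.22 pos [409.1 238.  346.5] F [ 0.7 -0.5 -0.3] gap 45.1 yawx 86.23 j6 0.59
total d cm [-43.06   7.84 -14.25] rows@3 16 ydown [ 0.001  0.001 -1.   ]
per row [-2.691  0.49  -0.89 ]
```

View pics/w5.png

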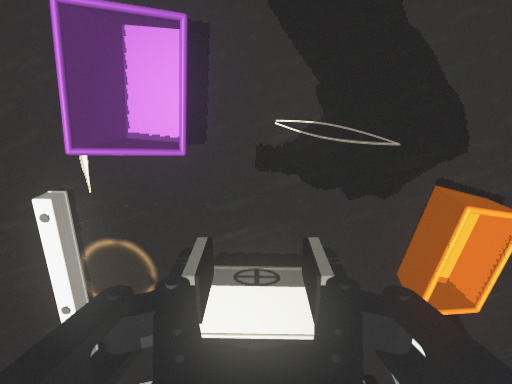

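View pics/s5.png

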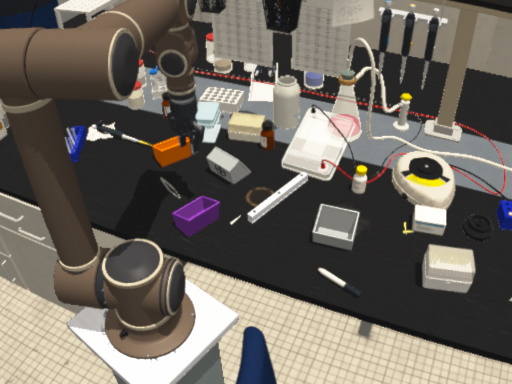

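View pics/t5z.png

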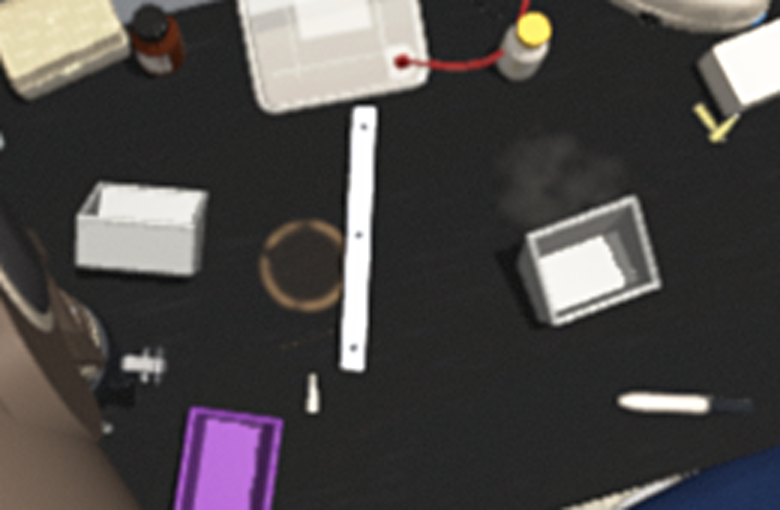

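arm_command([
  {"dx":-3.2,"dy":0,"dz":0,"rx":0,"ry":0,"rz":0,"grip":4.5},
  {"dx":-3.2,"dy":0,"dz":0,"rx":0,"ry":0,"rz":0,"grip":4.5},
  {"dx":-3.2,"dy":0,"dz":0,"rx":0,"ry":0,"rz":0,"grip":4.5},
  {"dx":-3.2,"dy":0,"dz":0,"rx":0,"ry":0,"rz":0,"grip":4.5},
  {"dx":-3.2,"dy":0,"dz":0,"rx":0,"ry":0,"rz":0,"grip":4.5},
  {"dx":-3.2,"dy":0,"dz":0,"rx":0,"ry":0,"rz":0,"grip":4.5},
  {"dx":-3.2,"dy":0,"dz":0,"rx":0,"ry":0,"rz":0,"grip":4.5},
  {"dx":-3.2,"dy":0,"dz":0,"rx":0,"ry":0,"rz":0,"grip":4.5},
  {"dx":0,"dy":0,"dz":0,"rx":0,"ry":-5.75,"rz":0,"grip":4.5},
  {"dx":0,"dy":0,"dz":0,"rx":0,"ry":-5.75,"rz":0,"grip":4.5},
  {"dx":0,"dy":0,"dz":0,"rx":0,"ry":-5.75,"rz":0,"grip":4.5},
  {"dx":0,"dy":0,"dz":0,"rx":0,"ry":-5.75,"rz":0,"grip":4.5},
])

```text
clock: 5.22
ee_pos: [394.2, -18.5, 346.1]
eef_rot: [[-0.331, 0.001, -0.944], [0.944, -0.0, -0.331], [-0.001, -1.0, -0.001]]
contact_force: [-1.0, 0.6, 0.6]
finger_gap: 45.1
```

```bash
python3 -c "
from h import *
go(522.4,-201,100)"
```

```text
t 5.22 pos [394.2 -18.5 346.1] F [-1.   0.6  0.6] gap 45.1 yawx 109.3 j6 -0.38
total d cm [-21.45   7.82  -6.06] rows@3 8 ydown [ 0.001 -0.    -1.   ]
per row [-2.682  0.978 -0.757]
```

arm_command([
  {"dx":-2.68,"dy":0,"dz":-0.76,"rx":0,"ry":0,"rz":0,"grip":4.5},
  {"dx":-2.68,"dy":0,"dz":-0.76,"rx":0,"ry":0,"rz":0,"grip":4.5},
  {"dx":-2.68,"dy":0,"dz":-0.76,"rx":0,"ry":0,"rz":0,"grip":4.5},
  {"dx":-2.68,"dy":0.5,"dz":-0.76,"rx":0,"ry":0,"rz":0,"grip":4.5},
  {"dx":-2.68,"dy":1.5,"dz":-0.76,"rx":0,"ry":0,"rz":0,"grip":4.5},
  {"dx":-2.68,"dy":2.0,"dz":-0.76,"rx":0,"ry":0,"rz":0,"grip":4.5},
  {"dx":-2.68,"dy":2.0,"dz":-0.76,"rx":0,"ry":0,"rz":0,"grip":4.5},
  {"dx":-2.68,"dy":1.8,"dz":-0.76,"rx":0,"ry":0,"rz":0,"grip":4.5},
])

```text
clock: 5.88
ee_pos: [522.2, -202.6, 266.5]
eef_rot: [[-0.327, 0.001, -0.945], [0.945, -0.0, -0.327], [-0.001, -1.0, -0.0]]
contact_force: [-0.3, 0.5, 1.1]
finger_gap: 44.6
```

```bash
python3 -c "
from h import *
shot('wrist','w6.png')
go(522.4,-201,63)"
```

```text
t 5.93 pos [ 523.9 -205.3  262.3] F [ 2.7 -2.3 -2. ] gap 44.9 yawx 108.96 j6 -0.7
total d cm [ 0.46  3.13 -0.01] rows@3 2 ydown [-0.002 -0.001 -1.   ]
per row [ 0.23   1.566 -0.005]
```

View pics/w6.png

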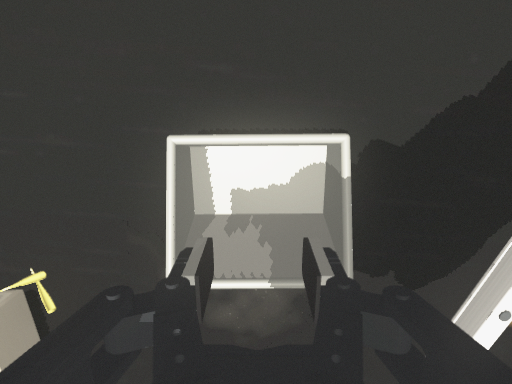

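arm_command([
  {"dx":0.3,"dy":0,"dz":0,"rx":0,"ry":0,"rz":0,"grip":4.5},
  {"dx":0,"dy":1.2,"dz":0,"rx":0,"ry":0,"rz":0,"grip":4.5},
  {"dx":0,"dy":1.2,"dz":0,"rx":0,"ry":0,"rz":0,"grip":4.5},
  {"dx":0,"dy":1.1,"dz":0,"rx":0,"ry":0,"rz":0,"grip":4.5},
  {"dx":0,"dy":0,"dz":-0.6,"rx":0,"ry":0,"rz":0,"grip":4.5},
  {"dx":0,"dy":0,"dz":-0.5,"rx":0,"ry":0,"rz":0,"grip":4.5},
  {"dx":0,"dy":0.3,"dz":-0.5,"rx":0,"ry":0,"rz":0,"grip":4.5},
  {"dx":0,"dy":0.15,"dz":-0.5,"rx":0,"ry":0,"rz":0,"grip":4.5},
  {"dx":0,"dy":0.15,"dz":-0.5,"rx":0,"ry":0,"rz":0,"grip":4.5},
  {"dx":0,"dy":0.2,"dz":-0.5,"rx":0,"ry":0,"rz":0,"grip":4.5},
  {"dx":0,"dy":0.2,"dz":-0.5,"rx":0,"ry":0,"rz":0,"grip":4.5},
])

```text
clock: 6.85
ee_pos: [554.5, -185.3, 222.9]
eef_rot: [[-0.328, 0.001, -0.945], [0.945, -0.0, -0.328], [-0.0, -1.0, -0.001]]
contact_force: [-0.3, -0.1, 0.6]
finger_gap: 45.3
```

```bash
python3 -c "
from h import *
shot('wrist','w7.png')
go(522.4,-201,63)"
```

```text
t 6.9 pos [ 555.  -185.1  222.3] F [ 0.3 -0.1  1.1] gap 44.6 yawx 109.16 j6 -0.66
total d cm [-0.43 -0.87  3.6 ] rows@3 2 ydown [ 0.001  0.    -1.   ]
per row [-0.217 -0.437  1.8  ]
```

View pics/w7.png

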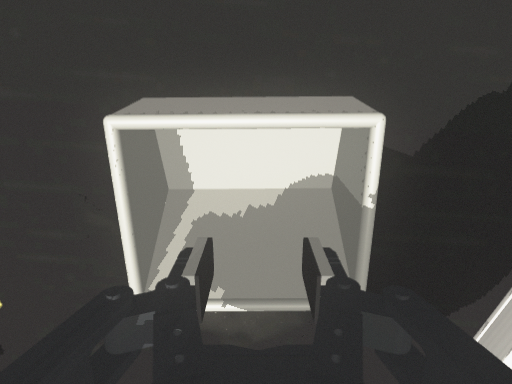

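Tilting as the left one did (front wall now visible above row 115). I continue with the same arc and retreat.

arm_command([
  {"dx":0,"dy":0.3,"dz":-0.5,"rx":0,"ry":0,"rz":0,"grip":4.5},
  {"dx":0,"dy":0.3,"dz":-0.45,"rx":0,"ry":0,"rz":0,"grip":4.5},
  {"dx":0,"dy":0.35,"dz":-0.45,"rx":0,"ry":0,"rz":0,"grip":4.5},
  {"dx":0,"dy":0.35,"dz":-0.4,"rx":0,"ry":0,"rz":0,"grip":4.5},
  {"dx":0,"dy":0.4,"dz":-0.4,"rx":0,"ry":0,"rz":0,"grip":4.5},
  {"dx":0,"dy":0.4,"dz":-0.6,"rx":0,"ry":0,"rz":0,"grip":4.5},
  {"dx":0,"dy":0,"dz":-0.7,"rx":0,"ry":0,"rz":0,"grip":4.5},
  {"dx":0,"dy":0,"dz":-0.7,"rx":0,"ry":0,"rz":0,"grip":4.5},
])

```text
clock: 7.57
ee_pos: [594.0, -171.5, 201.3]
eef_rot: [[-0.328, -0.001, -0.945], [0.945, 0.0, -0.328], [0.0, -1.0, 0.0]]
contact_force: [-0.3, 0.3, 0.1]
finger_gap: 44.9
```

```bash
python3 -c "
from h import *
shot('wrist','w8.png')
go(522.4,-201,63)"
```

```text
t 7.62 pos [ 595.2 -171.2  201.6] F [0.5 0.8 1.3] gap 45.1 yawx 109.16 j6 -0.61
total d cm [-0.43 -2.95  7.85] rows@3 3 ydown [ 0.001  0.    -1.   ]
per row [-0.142 -0.982  2.617]
```

View pics/w8.png

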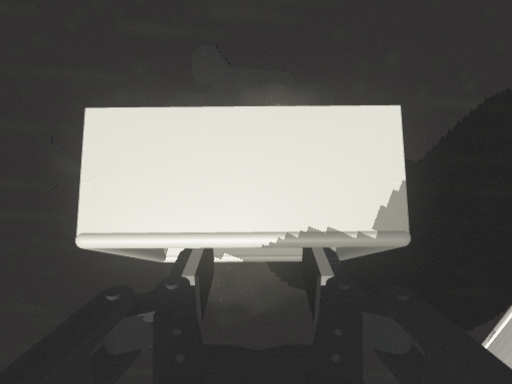

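arm_command([
  {"dx":0,"dy":-1.5,"dz":0,"rx":0,"ry":0,"rz":0,"grip":4.5},
  {"dx":0,"dy":-3,"dz":0,"rx":0,"ry":0,"rz":0,"grip":4.5},
  {"dx":0,"dy":-3,"dz":0,"rx":0,"ry":0,"rz":0,"grip":4.5},
  {"dx":0,"dy":-3,"dz":0,"rx":0,"ry":0,"rz":0,"grip":4.5},
  {"dx":0,"dy":-3,"dz":0,"rx":0,"ry":0,"rz":0,"grip":4.5},
  {"dx":0,"dy":0,"dz":3,"rx":0,"ry":0,"rz":0,"grip":4.5},
  {"dx":0,"dy":0,"dz":3,"rx":0,"ry":0,"rz":0,"grip":4.5},
  {"dx":0,"dy":0,"dz":3,"rx":0,"ry":0,"rz":0,"grip":4.5},
  {"dx":0,"dy":0,"dz":3,"rx":0,"ry":0,"rz":0,"grip":4.5},
  {"dx":0,"dy":0,"dz":3,"rx":0,"ry":0,"rz":0,"grip":4.5},
  {"dx":0,"dy":0,"dz":3,"rx":0,"ry":0,"rz":0,"grip":4.5},
  {"dx":0,"dy":0,"dz":0,"rx":0,"ry":0,"rz":0,"grip":3},
])

```text
clock: 8.62
ee_pos: [419.8, -231.3, 337.4]
eef_rot: [[-0.325, -0.001, -0.946], [0.946, -0.001, -0.325], [-0.0, -1.0, 0.001]]
contact_force: [-0.6, -0.1, 0.2]
finger_gap: 34.3
```

```bash
python3 - <<'E'
from h import *
a=shot('wrist','w9.png');c=shot('top','t9.png')
cv2.imwrite('pics/t9z.png',cv2.resize(c[110:280,160:420,::-1],None,fx=3,fy=3,interpolation=cv2.INTER_CUBIC))
from fit import *
p=1.35
def tp(x,z): # tipped, rel heel
    x-=30; return (x*np.cos(p)+z*np.sin(p), -x*np.sin(p)+z*np.cos(p)+1)
P=[]
for x,z in((-30,0),(-42,46),(47,77)):
    for y in(55,-55): X,Z=tp(x,z); P.append((X,y,Z))
print(np.round(P,0).tolist())
print(fit(P,[(77,272),(195,275),(77,229),(204,235),(98,182),(208,188)],None,[520,230,-.07]))
E
```

```text
[[-13.0, 55.0, 60.0], [-13.0, -55.0, 60.0], [29.0, 55.0, 81.0], [29.0, -55.0, 81.0], [79.0, 55.0, 1.0], [79.0, -55.0, 1.0]]
(array([ 5.18682071e+02,  2.26878027e+02, -5.10030135e-02]), [[1.0, -0.4], [0.4, 0.4], [0.7, -2.2], [-2.5, -2.4], [0.6, 2.7], [-0.1, 2.3]])
```

View pics/w9.png

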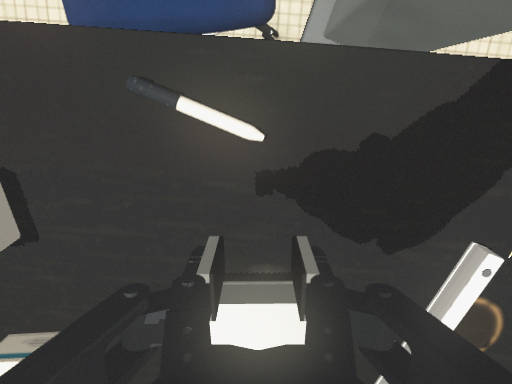

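View pics/t9z.png

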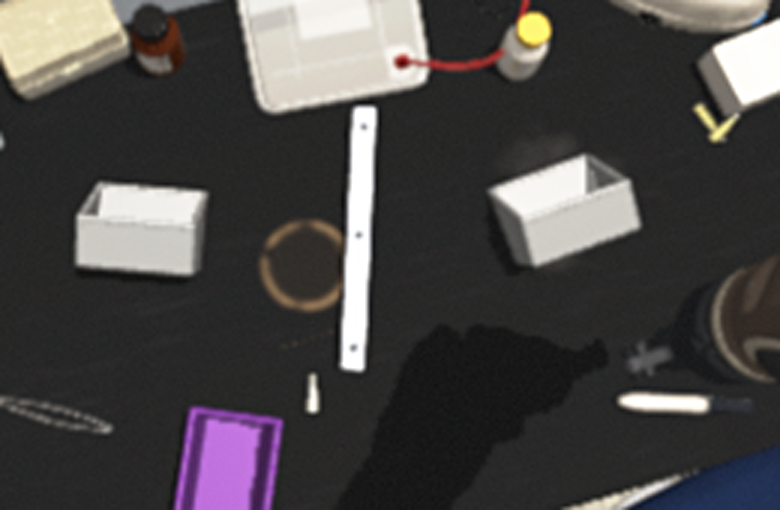

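arm_command([
  {"dx":0,"dy":0,"dz":0,"rx":0,"ry":7,"rz":0,"grip":3},
  {"dx":0,"dy":0,"dz":0,"rx":0,"ry":7,"rz":0,"grip":3},
  {"dx":0,"dy":0,"dz":0,"rx":0,"ry":7,"rz":0,"grip":3},
  {"dx":0,"dy":0,"dz":0,"rx":0,"ry":7,"rz":0,"grip":3},
  {"dx":0,"dy":0,"dz":0,"rx":0,"ry":7,"rz":0,"grip":3},
  {"dx":0,"dy":0,"dz":0,"rx":0,"ry":7,"rz":0,"grip":3},
  {"dx":0,"dy":0,"dz":0,"rx":0,"ry":7,"rz":0,"grip":3},
  {"dx":0,"dy":0,"dz":0,"rx":0,"ry":7,"rz":0,"grip":3},
  {"dx":0,"dy":0,"dz":0,"rx":0,"ry":7,"rz":0,"grip":3},
  {"dx":0,"dy":0,"dz":0,"rx":0,"ry":7,"rz":0,"grip":3},
  {"dx":0,"dy":0,"dz":0,"rx":0,"ry":7,"rz":0,"grip":3},
  {"dx":0,"dy":0,"dz":0,"rx":0,"ry":7,"rz":0,"grip":3},
])

```text
clock: 9.72
ee_pos: [424.7, -230.5, 336.8]
eef_rot: [[0.907, 0.001, -0.42], [0.42, -0.0, 0.907], [0.001, -1.0, -0.0]]
contact_force: [-0.7, 0.2, -0.7]
finger_gap: 29.9
```

arm_command([
  {"dx":0,"dy":0,"dz":0,"rx":0,"ry":7,"rz":0,"grip":3},
  {"dx":0,"dy":0,"dz":0,"rx":0,"ry":7,"rz":0,"grip":3},
  {"dx":0,"dy":0,"dz":0,"rx":0,"ry":7,"rz":0,"grip":3},
  {"dx":0,"dy":0,"dz":0,"rx":0,"ry":7,"rz":0,"grip":3},
  {"dx":0,"dy":0,"dz":0,"rx":0,"ry":0,"rz":0,"grip":3},
])

```text
clock: 10.13
ee_pos: [424.6, -230.5, 336.8]
eef_rot: [[0.999, 0.001, 0.052], [-0.052, -0.0, 0.999], [0.001, -1.0, -0.0]]
contact_force: [-0.4, 0.0, -0.9]
finger_gap: 30.5
```

```bash
python3 -c "
from h import *
go(545,325,160)
print(robot.read_state()['joints'].round(2))
from fit import *
for p in ((118,190),(155,185),(150,222),(120,222)):print(onz(mt,p,60).round())
"
```

```text
t 10.13 pos [ 424.6 -230.5  336.8] F [-0.4  0.  -0.9] gap 30.5 yawx -2.98 j6 1.13
total d cm [ 9.14  0.88 56.1 ] rows@3 19 ydown [ 0.001 -0.    -1.   ]
per row [0.481 0.046 2.953]
[-0.5   0.06 -0.27  1.25  0.    1.13]
[538. 483.  60.]
[552. 375.  60.]
[446. 384.  60.]
[446. 471.  60.]
```

arm_command([
  {"dx":0.48,"dy":0,"dz":2.95,"rx":0,"ry":0,"rz":0,"grip":3},
  {"dx":0.48,"dy":0,"dz":2.95,"rx":0,"ry":0,"rz":0,"grip":3},
  {"dx":0.48,"dy":0,"dz":2.95,"rx":0,"ry":0,"rz":0,"grip":3},
  {"dx":0.48,"dy":0,"dz":2.95,"rx":0,"ry":0,"rz":0,"grip":3},
  {"dx":0.48,"dy":0,"dz":2.95,"rx":0,"ry":0,"rz":0,"grip":3},
  {"dx":0.48,"dy":0,"dz":2.95,"rx":0,"ry":0,"rz":0,"grip":3},
  {"dx":0.48,"dy":0,"dz":2.95,"rx":0,"ry":0,"rz":0,"grip":3},
  {"dx":0.48,"dy":0,"dz":2.95,"rx":0,"ry":0,"rz":0,"grip":3},
  {"dx":0.48,"dy":0,"dz":2.95,"rx":0,"ry":0,"rz":0,"grip":3},
  {"dx":0.48,"dy":0,"dz":2.95,"rx":0,"ry":0,"rz":0,"grip":3},
  {"dx":0.48,"dy":0,"dz":2.95,"rx":0,"ry":0,"rz":0,"grip":3},
  {"dx":0.48,"dy":0,"dz":2.95,"rx":0,"ry":0,"rz":0,"grip":3},
])

```text
clock: 11.13
ee_pos: [499.2, 122.3, 336.8]
eef_rot: [[0.999, 0.001, 0.045], [-0.045, 0.0, 0.999], [0.001, -1.0, 0.0]]
contact_force: [1.2, -0.2, -0.1]
finger_gap: 29.8
```

arm_command([
  {"dx":0.48,"dy":0,"dz":2.95,"rx":0,"ry":0,"rz":0,"grip":3},
  {"dx":0.48,"dy":0,"dz":2.95,"rx":0,"ry":0,"rz":0,"grip":3},
  {"dx":0.48,"dy":0,"dz":2.95,"rx":0,"ry":0,"rz":0,"grip":3},
  {"dx":0.48,"dy":0,"dz":2.95,"rx":0,"ry":0,"rz":0,"grip":3},
  {"dx":0.48,"dy":0,"dz":2.95,"rx":0,"ry":0,"rz":0,"grip":3},
  {"dx":0.48,"dy":0,"dz":2.95,"rx":0,"ry":0,"rz":0,"grip":3},
  {"dx":0.48,"dy":0,"dz":2.95,"rx":0,"ry":0,"rz":0,"grip":3},
  {"dx":0,"dy":0,"dz":0,"rx":0,"ry":0,"rz":0,"grip":3},
])

```text
clock: 11.8
ee_pos: [543.3, 329.8, 335.5]
eef_rot: [[0.999, 0.0, 0.042], [-0.042, 0.002, 0.999], [-0.0, -1.0, 0.002]]
contact_force: [-0.5, -1.2, -0.7]
finger_gap: 30.0
```

```bash
python3 -c "
from h import *
a=shot('wrist','w10.png')
go(545,325,30)
print(robot.read_state()['joints'].round(2))
"
```

```text
t 11.85 pos [542.9 327.8 335.5] F [-0.4 -0.6  0.5] gap 30.0 yawx -2.46 j6 2.16
total d cm [ 0.23 13.75 -0.27] rows@3 5 ydown [-0.001  0.    -1.   ]
per row [ 0.046  2.751 -0.054]
[0.54 0.34 0.08 1.31 0.   2.16]
```

View pics/w10.png

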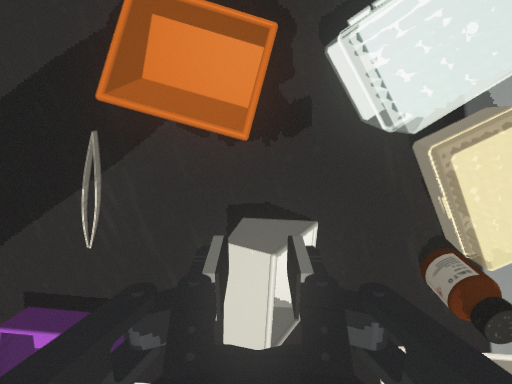

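```bash
cat >> h.py <<'E'
def wcam():
    s=robot.read_state(); m=dict(robot.camera_model('wrist')); M=np.array(m['mount'])
    T=np.eye(4);T[:3,:3]=s['eef_rot'];T[:3,3]=s['ee_pos']; W=np.linalg.inv(T@M); m['R']=W[:3,:3];m['t']=W[:3,3]; return m
E
python3 -c "
from h import *
m=wcam()
print(onz(m,(243,218),0),onz(m,(318,222),0),onz(m,(229,251),58),onz(m,(270,255),78))"
```

```text
[524.64847525 280.80749161   0.        ] [ 6.03917451e+02  2.72837255e+02 -5.68434189e-14] [514.44819717 273.47662248  58.        ] [550.24995892 279.05997176  78.        ]
```

arm_command([
  {"dx":0.5,"dy":2.75,"dz":-0.2,"rx":0,"ry":1.1,"rz":0,"grip":3},
  {"dx":0,"dy":2.75,"dz":0,"rx":0,"ry":0,"rz":0,"grip":3},
  {"dx":0,"dy":2.75,"dz":0,"rx":0,"ry":0,"rz":0,"grip":3},
  {"dx":0,"dy":2.75,"dz":0,"rx":0,"ry":0,"rz":0,"grip":3},
  {"dx":0,"dy":2.75,"dz":0,"rx":0,"ry":0,"rz":0,"grip":3},
  {"dx":0,"dy":0,"dz":-1,"rx":0,"ry":0,"rz":0,"grip":3},
])

```text
clock: 12.35
ee_pos: [544.9, 311.6, 193.4]
eef_rot: [[0.998, -0.007, 0.066], [-0.066, -0.004, 0.998], [-0.007, -1.0, -0.004]]
contact_force: [-0.3, -0.6, -0.5]
finger_gap: 29.9
```

```bash
python3 -c "
from h import *
a=shot('wrist','w11.png');shot('scene','s11.png')
go(547,300,30)
"
```

```text
t 12.45 pos [546.3 310.6 198.7] F [-0.3 -0.   0.9] gap 29.8 yawx -3.95 j6 2.16
total d cm [ 0.15  0.08 -1.05] rows@3 1 ydown [-0.002 -0.002 -1.   ]
per row [ 0.147  0.077 -1.051]
```

View pics/w11.png

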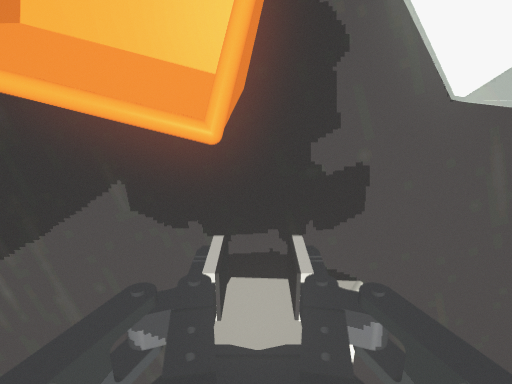

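View pics/s11.png

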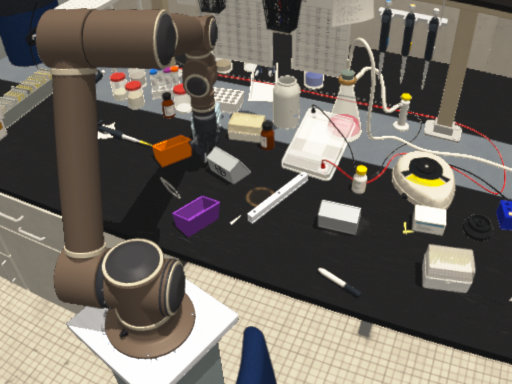

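arm_command([
  {"dx":0.1,"dy":0,"dz":-0.6,"rx":0,"ry":0,"rz":0,"grip":3},
  {"dx":0,"dy":0,"dz":-0.6,"rx":0,"ry":0,"rz":0,"grip":3},
  {"dx":0,"dy":0,"dz":-0.5,"rx":0,"ry":0,"rz":0,"grip":3},
  {"dx":0,"dy":0,"dz":-0.5,"rx":0,"ry":0,"rz":0,"grip":3},
  {"dx":0,"dy":0,"dz":-0.5,"rx":0,"ry":0,"rz":0,"grip":3},
  {"dx":0,"dy":0,"dz":-0.5,"rx":0,"ry":0,"rz":0,"grip":3},
  {"dx":0,"dy":0,"dz":-0.5,"rx":0,"ry":0,"rz":0,"grip":3},
  {"dx":0,"dy":0,"dz":-0.5,"rx":0,"ry":0,"rz":0,"grip":3},
  {"dx":0,"dy":0,"dz":-0.5,"rx":0,"ry":0,"rz":0,"grip":3},
  {"dx":0,"dy":0,"dz":-0.5,"rx":0,"ry":0,"rz":0,"grip":3},
  {"dx":0,"dy":0,"dz":-0.5,"rx":0,"ry":0,"rz":0,"grip":3},
])

```text
clock: 13.37
ee_pos: [543.7, 254.9, 199.1]
eef_rot: [[0.998, -0.0, 0.069], [-0.069, 0.0, 0.998], [-0.0, -1.0, 0.0]]
contact_force: [-0.1, 4.2, 3.2]
finger_gap: 30.0
```

```bash
cat > look.sh <<'E'
python3 -c "
from h import *
c=shot('top','t$1.png');b=shot('scene','s$1.png')
z=cv2.resize(c[110:240,160:420,::-1],None,fx=3,fy=3,interpolation=cv2.INTER_CUBIC)
z2=cv2.resize(b[130:220,180:360,::-1],(780,390)[:2],interpolation=cv2.INTER_CUBIC)[:210*2]
cv2.imwrite('pics/t$1z.png',z);cv2.imwrite('pics/s$1z.png',z2)
go(540,160,30)"
E
bash look.sh 12
```

```text
t 13.47 pos [543.6 254.2 198.8] F [ 0.7 -0.2  0.1] gap 29.9 yawx -4.03 j6 2.08
total d cm [ 0.31  0.1  -9.42] rows@3 4 ydown [-0.001 -0.002 -1.   ]
per row [ 0.076  0.024 -2.356]
```

View pics/t12z.png

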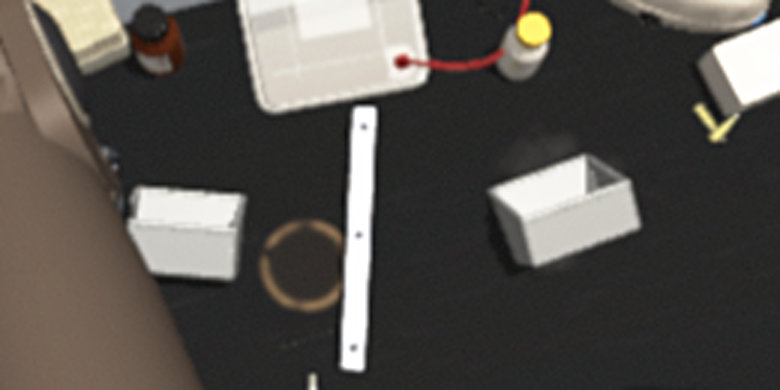

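View pics/s12z.png

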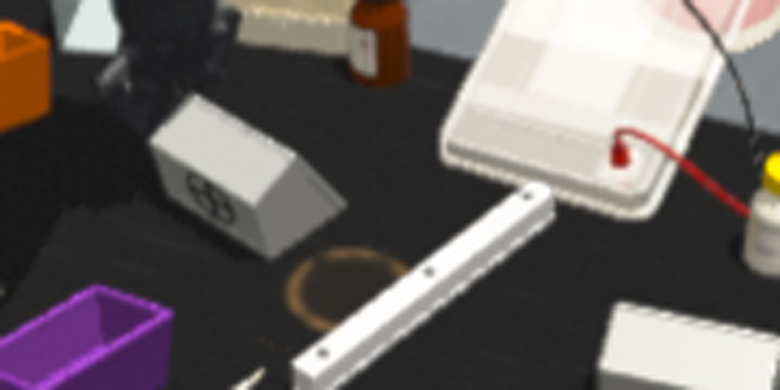

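arm_command([
  {"dx":0,"dy":0,"dz":-0.5,"rx":0,"ry":0,"rz":0,"grip":3},
  {"dx":0,"dy":0,"dz":-0.6,"rx":0,"ry":0,"rz":0,"grip":3},
  {"dx":0,"dy":0,"dz":-0.6,"rx":0,"ry":0,"rz":0,"grip":3},
  {"dx":0,"dy":0,"dz":-0.6,"rx":0,"ry":0,"rz":0,"grip":3},
  {"dx":0,"dy":0,"dz":-0.6,"rx":0,"ry":0,"rz":0,"grip":3},
  {"dx":0,"dy":0,"dz":-0.6,"rx":0,"ry":0,"rz":0,"grip":3},
  {"dx":0,"dy":0,"dz":-0.6,"rx":0,"ry":0,"rz":0,"grip":3},
  {"dx":0,"dy":0,"dz":-0.6,"rx":0,"ry":0,"rz":0,"grip":3},
  {"dx":0,"dy":0,"dz":-0.6,"rx":0,"ry":0,"rz":0,"grip":3},
  {"dx":0,"dy":0,"dz":-0.6,"rx":0,"ry":0,"rz":0,"grip":3},
  {"dx":0,"dy":0,"dz":-0.6,"rx":0,"ry":0,"rz":0,"grip":3},
  {"dx":0,"dy":0,"dz":-0.6,"rx":0,"ry":0,"rz":0,"grip":3},
])

```text
clock: 14.47
ee_pos: [538.8, 183.9, 199.1]
eef_rot: [[0.998, -0.0, 0.069], [-0.069, -0.0, 0.998], [-0.0, -1.0, -0.0]]
contact_force: [-0.5, 1.2, -0.4]
finger_gap: 29.7
```

arm_command([
  {"dx":0,"dy":0,"dz":-0.5,"rx":0,"ry":0,"rz":0,"grip":3},
  {"dx":0,"dy":0,"dz":-0.5,"rx":0,"ry":0,"rz":0,"grip":3},
  {"dx":0,"dy":0,"dz":-0.4,"rx":0,"ry":0,"rz":0,"grip":3},
])

```text
clock: 14.72
ee_pos: [537.9, 170.0, 199.2]
eef_rot: [[0.998, -0.0, 0.069], [-0.069, -0.0, 0.998], [-0.0, -1.0, -0.0]]
contact_force: [1.1, 1.2, -0.1]
finger_gap: 29.9
```

```bash
bash look.sh 13
```

```text
t 14.82 pos [537.9 169.8 199.3] F [-0.6 -0.5 -0.5] gap 29.9 yawx -4.02 j6 1.95
total d cm [ 0.28  0.13 -0.96] rows@3 1 ydown [ 0.    -0.001 -1.   ]
per row [ 0.279  0.127 -0.963]
```

View pics/t13z.png

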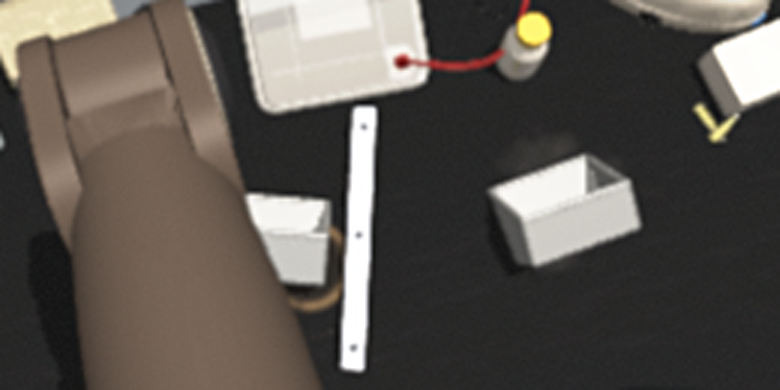

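View pics/s13z.png

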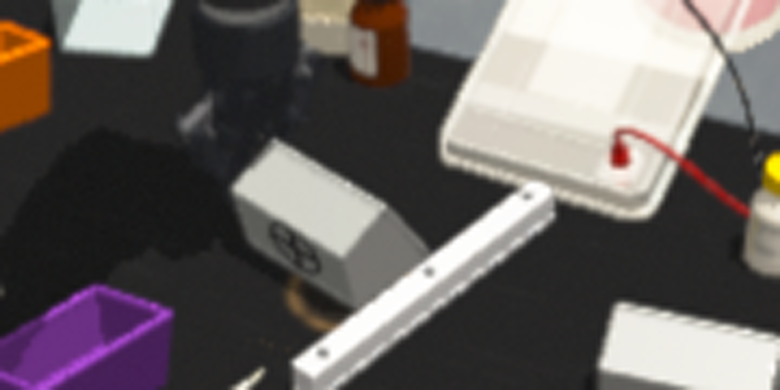

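arm_command([
  {"dx":0,"dy":0,"dz":-0.3,"rx":0,"ry":0,"rz":0,"grip":3},
  {"dx":0,"dy":0,"dz":-0.3,"rx":0,"ry":0,"rz":0,"grip":3},
  {"dx":0,"dy":0,"dz":-0.3,"rx":0,"ry":0,"rz":0,"grip":3},
  {"dx":0,"dy":0,"dz":-0.3,"rx":0,"ry":0,"rz":0,"grip":3},
  {"dx":0,"dy":0,"dz":-0.3,"rx":0,"ry":0,"rz":0,"grip":3},
])

```text
clock: 15.23
ee_pos: [536.9, 155.5, 199.3]
eef_rot: [[0.998, 0.0, 0.069], [-0.069, 0.0, 0.998], [0.0, -1.0, 0.0]]
contact_force: [0.7, 2.1, 1.2]
finger_gap: 30.3
```

arm_command([
  {"dx":0,"dy":0,"dz":-0.2,"rx":0,"ry":0,"rz":0,"grip":3},
])

```text
clock: 15.32
ee_pos: [536.8, 153.3, 199.3]
eef_rot: [[0.998, 0.0, 0.069], [-0.069, 0.0, 0.998], [0.0, -1.0, 0.0]]
contact_force: [0.1, 2.2, 0.9]
finger_gap: 30.0
```

arm_command([
  {"dx":0,"dy":0,"dz":-0.2,"rx":0,"ry":0,"rz":0,"grip":3},
])

```text
clock: 15.4
ee_pos: [536.6, 151.4, 199.3]
eef_rot: [[0.998, 0.0, 0.069], [-0.069, 0.0, 0.998], [0.0, -1.0, 0.0]]
contact_force: [-0.1, 2.8, 0.5]
finger_gap: 30.2
```

```bash
bash look.sh 14
```

```text
t 15.5 pos [536.6 151.2 199.2] F [0.  0.5 0.1] gap 30.3 yawx -3.99 j6 1.92
total d cm [0.28 0.12 0.9 ] rows@3 1 ydown [ 0. -0. -1.]
per row [0.277 0.124 0.898]
```

View pics/t14z.png

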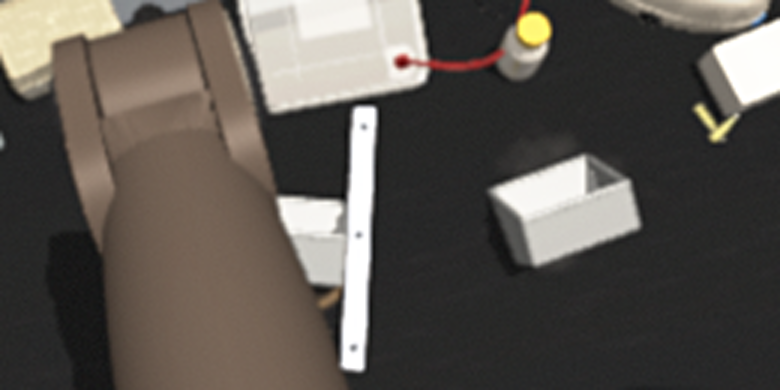

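View pics/s14z.png

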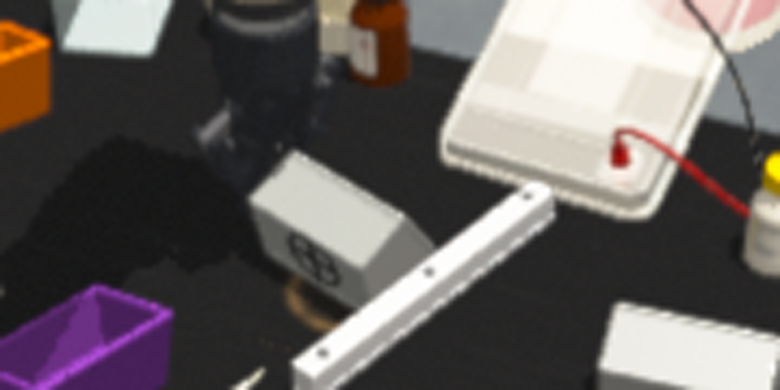

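Nearly there; creep on until the force rises.

arm_command([
  {"dx":0,"dy":0,"dz":-0.2,"rx":0,"ry":0,"rz":0,"grip":3},
])

```text
clock: 15.58
ee_pos: [536.4, 150.0, 199.3]
eef_rot: [[0.998, -0.0, 0.069], [-0.069, 0.002, 0.998], [-0.0, -1.0, 0.002]]
contact_force: [-2.1, 9.7, 2.8]
finger_gap: 30.2
```

arm_command([
  {"dx":0,"dy":0,"dz":-0.2,"rx":0,"ry":0,"rz":0,"grip":3},
])

```text
clock: 15.67
ee_pos: [536.1, 148.9, 199.6]
eef_rot: [[0.998, -0.001, 0.068], [-0.068, 0.006, 0.998], [-0.001, -1.0, 0.006]]
contact_force: [-4.5, 16.1, 6.1]
finger_gap: 29.9
```

arm_command([
  {"dx":0,"dy":0,"dz":-0.1,"rx":0,"ry":0,"rz":0,"grip":3},
])

```text
clock: 15.75
ee_pos: [536.0, 148.5, 199.9]
eef_rot: [[0.998, -0.001, 0.067], [-0.067, 0.008, 0.998], [-0.002, -1.0, 0.008]]
contact_force: [-4.7, 17.9, 4.4]
finger_gap: 29.6
```

arm_command([
  {"dx":0,"dy":0,"dz":0,"rx":0,"ry":0,"rz":0,"grip":3},
  {"dx":0,"dy":0,"dz":0.3,"rx":0,"ry":0,"rz":0,"grip":3},
  {"dx":0,"dy":0,"dz":0.5,"rx":0,"ry":0,"rz":0,"grip":3},
  {"dx":0,"dy":0,"dz":1.5,"rx":0,"ry":0,"rz":0,"grip":3},
  {"dx":0,"dy":0,"dz":2,"rx":0,"ry":0,"rz":0,"grip":3},
  {"dx":0,"dy":0,"dz":2.5,"rx":0,"ry":0,"rz":0,"grip":3},
  {"dx":0,"dy":-3,"dz":0,"rx":0,"ry":0,"rz":0,"grip":3},
  {"dx":0,"dy":-3,"dz":0,"rx":0,"ry":0,"rz":0,"grip":3},
  {"dx":0,"dy":-3,"dz":0,"rx":0,"ry":0,"rz":0,"grip":3},
  {"dx":0,"dy":-3,"dz":2.5,"rx":0,"ry":0,"rz":0,"grip":3},
  {"dx":0,"dy":-3,"dz":3,"rx":0,"ry":0,"rz":0,"grip":3},
  {"dx":0,"dy":0,"dz":3,"rx":0,"ry":0,"rz":0,"grip":3},
])

```text
clock: 16.75
ee_pos: [547.6, 300.2, 355.7]
eef_rot: [[0.997, 0.009, 0.071], [-0.071, 0.004, 0.997], [0.008, -1.0, 0.005]]
contact_force: [0.9, 0.4, 0.9]
finger_gap: 30.5
```

arm_command([
  {"dx":0,"dy":0,"dz":3,"rx":0,"ry":0,"rz":0,"grip":3},
  {"dx":0,"dy":0,"dz":3,"rx":0,"ry":0,"rz":0,"grip":3},
  {"dx":0,"dy":0,"dz":3,"rx":0,"ry":0,"rz":0,"grip":3},
  {"dx":0,"dy":0,"dz":0,"rx":0,"ry":0,"rz":0,"grip":3},
  {"dx":0,"dy":0,"dz":0,"rx":0,"ry":0,"rz":0,"grip":3},
  {"dx":0,"dy":0,"dz":0,"rx":0,"ry":0,"rz":0,"grip":3},
])

```text
clock: 17.25
ee_pos: [552.8, 388.8, 348.0]
eef_rot: [[0.998, -0.001, 0.069], [-0.069, -0.001, 0.998], [-0.001, -1.0, -0.001]]
contact_force: [0.6, -0.1, 0.0]
finger_gap: 29.7
```

```bash
bash look.sh 15
```

```text
t 17.35 pos [553.1 387.7 348.7] F [ 0.3 -0.4  0.1] gap 30.1 yawx -4.02 j6 2.25
total d cm [  0.3   15.08 -22.8 ] rows@3 10 ydown [-0.    -0.001 -1.   ]
per row [ 0.03   1.508 -2.28 ]
```

View pics/t15z.png

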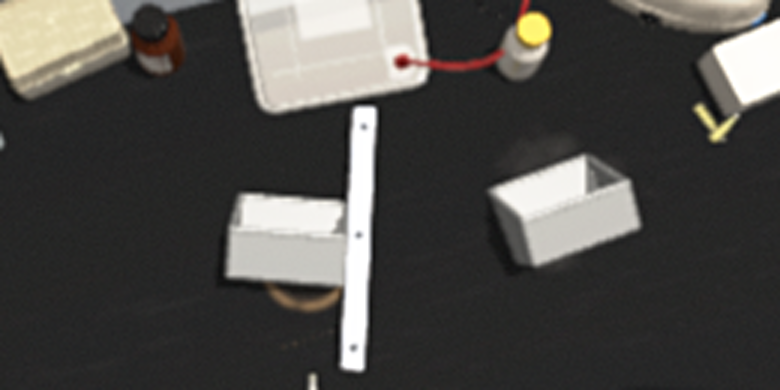

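View pics/s15z.png

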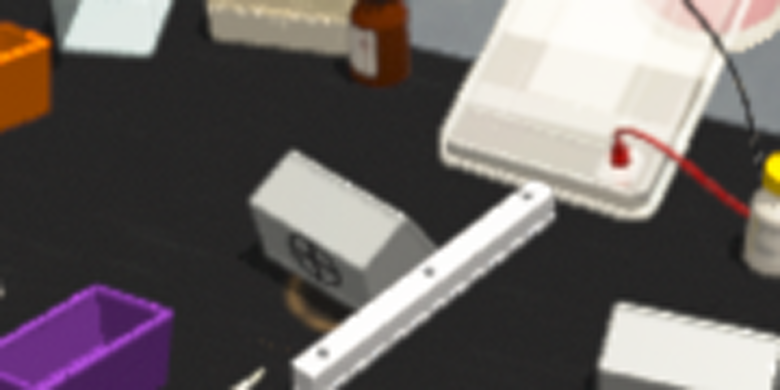

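```bash
python3 - <<'E'
from fit import *
q=[onz(mt,T(p),z) for p,z in(((226,278),59),((342,285),59),((230,231),80),((345,236),80),((240,193),3),((343,199),3))]
rl=np.array([547,17.]);a=-.0627
for p in q:
    d=p[:2]-rl; print(p.round(), 'rail xy',np.round([d@[np.cos(a),np.sin(a)],d@[-np.sin(a),np.cos(a)]],1))
for i in(0,2,4):
    d=q[i+1]-q[i];print('yaw',np.arctan2(d[0],-d[1]).round(3))
from fit import *
p=1.35
def tp(x,z):
    x-=30; return (x*np.cos(p)+z*np.sin(p), -x*np.sin(p)+z*np.cos(p)+1)
P=[]
for x,z in((-30,0),(-42,46),(47,77)):
    for y in(55,-55): X,Z=tp(x,z); P.append((X,y,Z))
print('right',fit(P,[(530,266),(640,227),(524,210),(630,181),(489,189),(586,155)],None,[540,-195,.3]))
E
```

```text
[501. 144.  59.] rail xy [-53.8 124.4]
[494.  36.  59.] rail xy [-54.1  15.2]
[542. 140.  80.] rail xy [-12.7 122. ]
[537.  33.  80.] rail xy [-11.3  15.4]
[596. 135.   3.] rail xy [ 41.5 121. ]
[589.  31.   3.] rail xy [41.3 17. ]
yaw -0.066
yaw -0.049
yaw -0.065
right (array([ 5.43665846e+02, -1.92860086e+02,  3.12048493e-01]), [[0.7, -1.2], [-0.4, 0.0], [-0.9, 2.1], [-0.1, -0.1], [-0.2, -0.7], [0.8, -0.2]])
```

```bash
python3 -c "
from station import robot
print(robot.close_job())"
```

```text
the job is handed in; nothing more can be done
None
```

I tipped the left bin and then the right bin onto their backs, pushed the stamped left bin against the rail, and handed in at about 17.4 s of the 72 s allowed. The system reported no verdict.

- **Stamp:** It is under the left bin, seen by the wrist and scene cameras. The right bin's underside looked blank in the wrist view.
- **Push:** I slid the left bin sideways with two fingertips on its end wall. The force stayed around 1–4 N while it slid, then rose to about 18 N within 3 mm of fingertip travel, so I take it as seated against the rail. I then backed the arm clear, and the force fell back to the noise level.
- **Stamped bin, last check:** It lies parallel to the rail within about 0.02 rad. Its origin is about 69 mm from the rail's centre line (limit 74 mm, calibration good to about 2 mm) and about 40–50 mm before the rail's middle.
- **Right bin, last check:** It is leaning on its back with its heel within about 4 mm of where it started.
- **Small disagreement:** A flush end wall should put the origin at 65–68 mm, so the camera reading is a few millimetres wider. I put that down to calibration and the rail hiding the bin's edge, and went by the force rise at contact.
- **Not measured:** I only watched the bottles, marker and forceps in the pictures. Nothing seemed to have moved, but the marker and forceps were not in my last enlarged views.

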